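# Lock the stall's cash box

### The job

Lock the cash box: with your fingertips push the knob of its bolt along the long leg of the L-shaped slot in the lid to the corner, then push it sideways down the short leg until it is fully home at the end. Only push the bolt, never lift it, and leave the other things where they are.

Things in the scene. Friction and masses are not known exactly. Their poses are not given: they have to be found in the camera images.
- cash_box: grey steel cash box, 200 (x) x 280 (y) x 90 mm tall, fast to the table. Origin: centre of its underside; x from its front (round key lock) to its back, y to its left, z up. Lid top 90 mm above the table. An L-shaped slot 16 mm wide in the lid: long leg along +y, the short leg turns off its end along +x. Fixed wire handle along y at x = 78 mm, 18 mm above the lid.
- bolt_knob (a point): bolt: a 12 mm steel pin upright in the slot (2 mm play each side) with a round knob 22 mm across, 3 to 30 mm above the lid. This point: pin axis at lid-top height; z along the pin. A 70 mm disc under the lid keeps it captive with 4 mm of play up and down. No spring: slides with little resistance, stays where left. Starts in the long leg, within 35 mm of slot_start.
- slot_start (a point): point at lid-top height where the pin's axis is when at the blind end of the slot's long leg (x = -30, y = -55 mm in the box frame)
- slot_corner (a point): point at lid-top height where the pin's axis is in the slot's corner, 105 mm from slot_start (x = -30, y = 50 mm in the box frame; the pin is stopped by the slot's end 2 mm past it)
- slot_end (a point): point at lid-top height where the pin's axis is at the blind end of the short leg, fully home, 50 mm from slot_corner (x = 20, y = 50 mm in the box frame; the pin is stopped 1 mm past it)
- tape: roll of packing tape, cardboard-brown ring 60 mm across, 24 mm tall, lying on the cash box lid; a bystander. Origin: centre of its underside.
- stamp: small turned-wood hand stamp, 32 mm across, 40 mm tall, standing on the cash box lid; a bystander. Origin: centre of its underside.
- oil_bottle: amber oil bottle, 70 mm across, 170 mm tall, on the table to the left; a bystander. Origin: centre of its underside.
- jar: glass jar with lid, 70 mm across, 100 mm tall, on the table to the right; a bystander. Origin: centre of its underside.
- mug: white mug, 80 mm across, 90 mm tall, on the table to the right; a bystander. Origin: centre of its underside.
- can: food can, 74 mm across, 100 mm tall, on the table to the left; a bystander. Origin: centre of its underside.
- calculator: black pocket calculator, 140 x 80 x 16 mm, lying on the table to the right, near the robot; a bystander. Origin: centre of its underside.

How it is judged:
By the outcome, as a careful person would: the job done as asked, in the order asked, and still so for the second after the job is handed in, with the robot touching nothing.
It also fails if it takes over 43 s, if anything falls off the work surface, if the arm or the gripper's body presses on something with over 40 N, if the wrist force passes 120 N, or if a joint passes its speed limit or range.

### The arm

A 7-joint arm with a two-finger parallel gripper is mounted at the origin on the work surface. World frame = base frame: x ahead of the robot, y to its left, z up, the work surface at z = 0. Lengths are in m, angles in rad, forces in N, time in s.
With the tool pointing down it reaches from about 0.35 to 0.9 m from the base axis. Payload 7.2 kg.
Tool frame: the origin (TCP) lies at the very end of the fingers, on their centre line; the grasp point (between the pads) lies 19 mm behind it (hold_point_z is the distance from the TCP to the grasp point, in m); x points along the fingers, z is the direction in which the jaws open and shut, and the axes are right-handed (so a half turn about x gives the same grasp; the last joint's range is limited). The gripper opens to 85 mm and grips with 20 to 120 N. Pads are 22 mm wide; open, the fingers measure 114 mm over their backs; the gripper's body (76 mm by 85 mm) begins 54 mm behind the grasp point. The pads swing forward as they close: fully open they stand 13 mm farther back than shut.
Start: joints at [1.056, 0.411, -0.013, 1.596, 0.006, 1.134, -0.082], TCP at [0.27, -0.564, 0.209] pointing down, gripper open.
Joint ranges: [-2.95, 2.95], [-0.29, 1.99], [-1.47, 1.44], [0.14, 2.54], [-1.03, 4.17], [0.13, 1.85], [-2.86, 2.86]. Speed limits (rad/s): [2.39, 2.39, 3.01, 3.01, 3.14, 3.14, 3.14].

### API

Orientations are given as a unit quaternion [w, x, y, z].
In Python, from plant import * gives the robot as it stands. The module is installed in compiled form; this text tells all that it offers.
- The arm moves only by the tool apply_moves, never from a script. Its argument "targets" is a list of rows, each a list of 5 numbers: the gripper's target within -1 to 1 (fully open at 1, half-way at 0, shut at -1), then the shift along the tool's x, y, z in m, then the turn about the tool's x in rad. In form: [[fingers, dx, dy, dz, roll], ...]. A call has 1 to 20 rows; each row is the pose to reach, as a shift and turn from the pose measured when the call began, along the tool's axes at that moment; what a row does not reach only later rows make up. A row lasts 1/12 s, in which the tool goes at most 41.7 mm and 7.16 degrees, less where a joint would pass 70% of its speed; a pose out of reach is approached as far as the arm can. A call with a gripper value outside its range is refused whole. The fingers move at their own pace and stop on an object; "newtons" is the grip in N (left out, the last holds). Time passes only in rows, so rows that repeat a pose let the fingers close. It gives the time, the measured TCP pose, the force and the opening at its end, in the units of the state.
- observe(): the state, without advancing time (a new reading comes with each control period).
- read_camera(name): name is "scene" or "top"; returns a dict with "color" (400x640x3 uint8, red, green, blue), "z_map" (400x640 float32, m along the optical axis (not along the pixel's ray), 0 where there is no reading), "fx", "fy", "cx", "cy" (pixels), "k1" (the pictures are not rectified: a ray, as slopes to the right and down, at radius r is drawn at 1 + k1 r^2 times it, then the intrinsics apply), "T" (4x4, takes a point from camera to world coordinates). Camera axes: x right, y down, z forward; pixel columns grow to the right and rows downward; lengths in m; the calibration is good to about 2 mm. A picture is of the moment at which its call begins.
- sign_off(): hands the job in, once; it reports no verdict.
The state is a dict: "clock": time; "qpos": joint angles; "joint_velocities": joint speeds; "joint_torque": joint torques, N m; "eef_pos": TCP position; "tcp_rot": TCP orientation; "ft_force": force on the tool from outside, world axes, zero at the start; "wrist_torque": the same for the moment, N m; "finger_gap": opening from 0.0 (shut) to 1.0 (fully open).
Only numpy, scipy, OpenCV 4.12 (cv2) and the standard library are available. Lean on these libraries where they do the work, as an engineer would, in place of code of your own. Each camera call takes 0.05 s, during which the arm holds its last target.

## Working session

There is one attempt and no reset: what is moved stays moved. The work goes in short steps, Python scripts to look and compute and a tool call to move; the robot and the scene stay as the last step left them, time stands still between calls to the robot, and variables do not carry over. Pictures are saved under pics/ and viewed, and the job is handed in when it is done.

Besides the shell and the picture viewer there is one more tool, called by a JSON object that holds its "fn" and its "kwargs", one argument or row to a line. apply_moves: Moves the arm, as the interface text tells. Its arguments: {"type":"object","properties":{"targets":{"type":"array","items":{"type":"array","items":{"type":"number"}}},"newtons":{"type":"number"}},"required":["targets"]}

```bash
mkdir -p pics; cat > h.py <<'E'
from plant import *
import numpy as np, cv2, pickle
def snap(n,tag):
    c=read_camera(n); pickle.dump(c,open(f'{tag}.pkl','wb')); cv2.imwrite(f'pics/{tag}.png',c['color'][...,::-1]); return c
def ray(c,u,v):
    p=np.array([(u-c['cx'])/c['fx'],(v-c['cy'])/c['fy']]); q=p.copy()
    for _ in range(20): q=p/(1+c['k1']*(q@q))
    return np.array([q[0],q[1],1.])
def pz(c,u,v,z):  # intersect plane z
    T=c['T']; d=T[:3,:3]@ray(c,u,v); o=T[:3,3]; return o+d*(z-o[2])/d[2]
def pd(c,u,v):
    d=c['z_map'][int(round(v)),int(round(u))]; return c['T'][:3,:3]@(ray(c,u,v)*d)+c['T'][:3,3]
def load(tag): return pickle.load(open(tag+'.pkl','rb'))
E
python3 - <<'E'
from h import *
for n in('scene','top'):
    c=snap(n,n+'0'); print(n,c['fx'],c['k1'],np.round(c['T'],3).tolist())
print(observe())
E
```

```text
scene 409.3127545247043 -0.04327410054008243 [[-0.038, 0.565, -0.824, 1.33], [0.999, 0.011, -0.039, 0.038], [-0.013, -0.825, -0.565, 0.662], [0.0, 0.0, 0.0, 1.0]]
top 441.99638376923997 -0.1240469957491942 [[0.012, -0.978, 0.207, 0.216], [-1.0, -0.012, 0.002, 0.025], [0.001, -0.207, -0.978, 1.43], [0.0, 0.0, 0.0, 1.0]]
{'clock': 0.1, 'qpos': array([ 1.05579818,  0.41183702, -0.01272599,  1.59696323,  0.00558952,
        1.13430256, -0.08220765]), 'joint_velocities': array([ 0.00029708, -0.00276146, -0.00038602, -0.00280117,  0.0020288 ,
        0.00119355, -0.00148208]), 'joint_torque': array([ 1.78571601e-03, -6.01831770e+01,  6.83845896e-01, -3.00092590e+01,
        1.39654416e-02,  6.39551086e-03, -1.27676216e-05]), 'eef_pos': array([ 0.26981546, -0.56322346,  0.20822528]), 'tcp_rot': array([ 0.59789512,  0.37704537,  0.59880949, -0.37654403]), 'ft_force': array([ 0.75562385, -0.16176298,  0.00735414]), 'wrist_torque': array([-0.07799782,  0.01077884, -0.00339232]), 'finger_gap': 0.9968862961985671}
```

View pics/scene0.png

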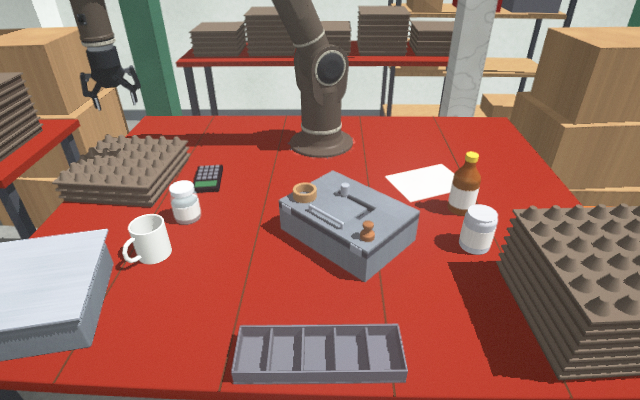

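View pics/top0.png

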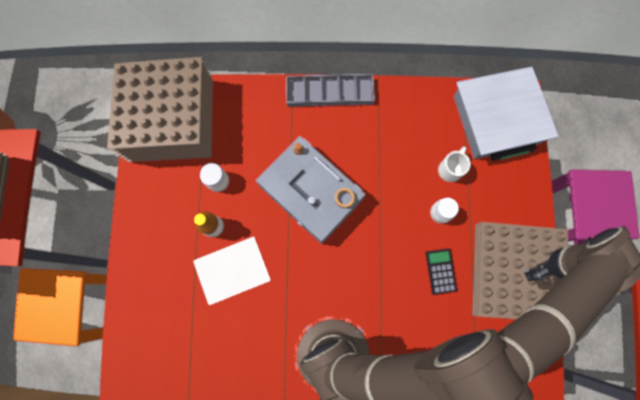

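```bash
python3 - <<'E'
from h import *
c=load('top0');i=c['color'][120:290,200:420,::-1]
cv2.imwrite('pics/topcrop.png',cv2.resize(i,None,fx=3.5,fy=3.5,interpolation=cv2.INTER_CUBIC))
E
```

```text
(no output)
```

View pics/topcrop.png

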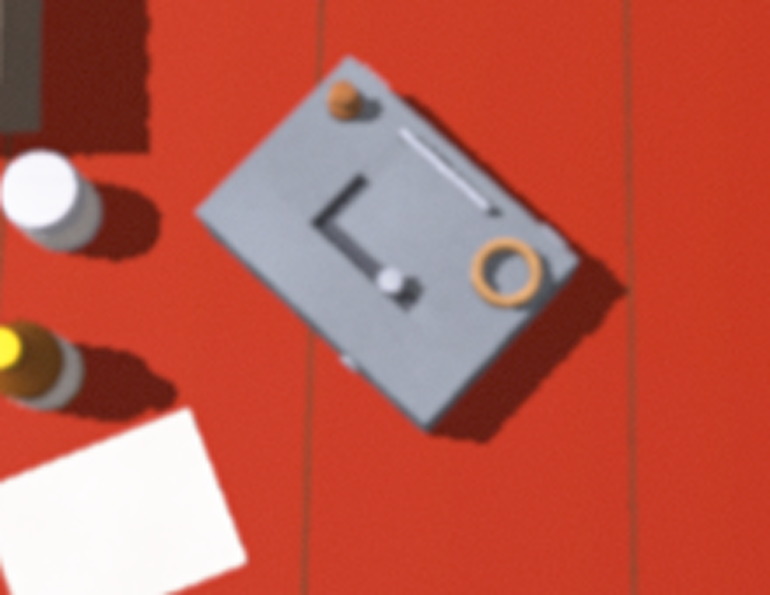

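The top crop shows the lid corners at crop pixels (348,57), (195,212), (428,430) and (580,260). The knob is at (390,280), the slot corner near (318,220), the slot end near (362,180), and the key lock at (350,360). Next I'll turn these into positions.

```bash
python3 - <<'E'
from h import *
from scipy.optimize import least_squares
t=load('top0');s=load('scene0')
i=s['color'][165:280,270:430,::-1]
cv2.imwrite('pics/scenecrop.png',cv2.resize(i,None,fx=5,fy=5,interpolation=cv2.INTER_CUBIC))
f=lambda p:((p[0]+.5)/3.5+200-.5,(p[1]+.5)/3.5+120-.5)
box=np.array([[.1,.14],[-.1,.14],[-.1,-.14],[.1,-.14],[-.03,.05],[.02,.05],[-.03,-.055]])
px=[(348,57),(195,212),(428,430),(580,260),(318,220),(362,180),(412,303)]
P=np.array([pz(t,*f(p),.09)[:2] for p in px])
W=np.array([1,1,1,1,.5,.5,.3])
def r(x):
    a=x[2];R=np.array([[np.cos(a),-np.sin(a)],[np.sin(a),np.cos(a)]])
    return ((box@R.T+x[:2]-P)*W[:,None]).ravel()
o=least_squares(r,[*P[:4].mean(0),-.7]);print(o.x,np.round(o.fun*1000,1))
np.save('box.npy',o.x)
for q in [(300,300),(250,200),(390,280),(505,242),(345,100)]:
    u=f(q);print(q,pd(t,*u))
for n,q,z in [('knob',(390,280),.12),('tape',(505,272),.114),('stamp',(344,98),.13)]:
    p=pz(t,*f(q),z)[:2];a=o.x[2];R=np.array([[np.cos(a),-np.sin(a)],[np.sin(a),np.cos(a)]])
    print(n,p,'box',R.T@(p-o.x[:2]))
E
```

```text
[ 0.51583267  0.07774106 -0.73025779] [ 0.2 -1.  -1.7 -0.8  3.2  1.6  0.1  0.8 -1.8 -2.1 -1.8  0.4  0.1  0.8]
(300, 300) [0.45949426 0.15382261 0.08058234]
(250, 200) [0.54790837 0.2005369  0.09047362]
(390, 280) [0.47185984 0.07300554 0.11511462]
(505, 242) [ 0.50641979 -0.0264167   0.1168664 ]
(345, 100) [0.62915862 0.11510714 0.13163499]
knob [0.47090852 0.07282773] box [-0.0301911  -0.03362763]
tape [ 0.48038511 -0.0266334 ] box [ 0.04321569 -0.10140495]
stamp [0.6315114  0.11615047] box [0.0605595  0.10577996]
```

View pics/scenecrop.png

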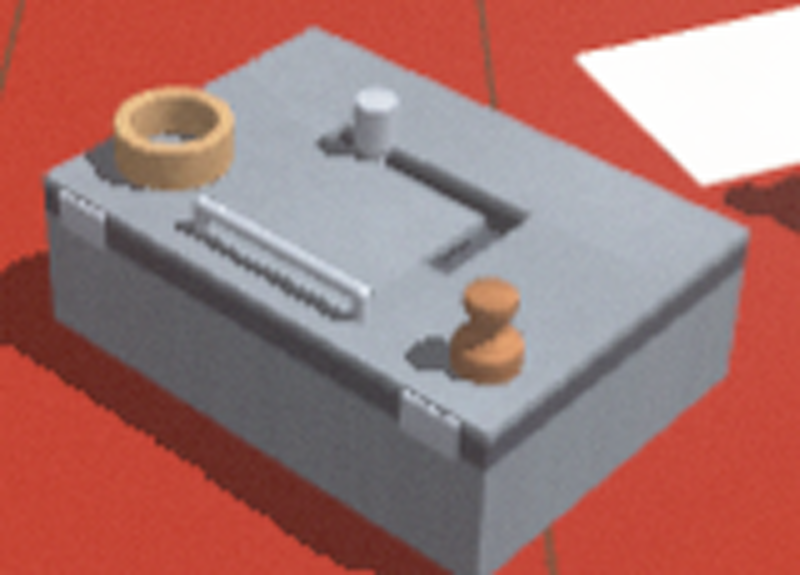

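```bash
cat >> h.py <<'E'
from scipy.spatial.transform import Rotation as Ro
bx=np.load('box.npy') if __import__('os').path.exists('box.npy') else np.zeros(3)
def Rb(): 
    a=bx[2];return np.array([[np.cos(a),-np.sin(a)],[np.sin(a),np.cos(a)]])
def tob(p): return Rb().T@(np.asarray(p)[:2]-bx[:2])
def tow(q): return Rb()@np.asarray(q)+bx[:2]
def tool(o=None):
    o=o or observe(); return Ro.from_quat(o['tcp_rot'],scalar_first=True).as_matrix()
def shift(q,z):  # box xy + world z -> tool shift
    o=observe(); d=np.array([*tow(q),z])-o['eef_pos']; return tool(o).T@d
E
python3 - <<'E'
from h import *
s=load('scene0'); t=load('top0')
# triangulate knob top centre
us=((377+.5)/5+270-.5,(97+.5)/5+165-.5); ut=((390+.5)/3.5+199.5,(280+.5)/3.5+119.5)
def tri(us,ut):
    A=[];b=[]
    for c,u in((s,us),(t,ut)):
        d=c['T'][:3,:3]@ray(c,*u);d/=np.linalg.norm(d);M=np.eye(3)-np.outer(d,d);A.append(M);b.append(M@c['T'][:3,3])
    return np.linalg.lstsq(np.vstack(A),np.hstack(b),rcond=None)[0]
k=tri(us,ut);print('knob',k,tob(k))
g=lambda p:((p[0]+.5)/5+269.5,(p[1]+.5)/5+164.5)
f=lambda p:((p[0]+.5)/3.5+199.5,(p[1]+.5)/3.5+119.5)
for n,a in dict(corner=(521,215),BL=(488,440),FL=(748,235),FR=(315,28),BR=(47,178)).items():
    p=pz(s,*g(a),.09);print(n,p,tob(p))
for n,a,z in(('tape',(174,118),.114),('stamp',(492,292),.13)):
    p=pz(s,*g(a),z);print(n,p,tob(p))
R=tool();print(R);z=Rb().T@R[:2,2];print('z in box',z,'ang',np.degrees(np.arctan2(z[1],z[0])))
print(tob(observe()['eef_pos']))
E
```

```text
knob [0.47058187 0.0719158  0.1215816 ] [-0.02982614 -0.03452491]
corner [0.5254644  0.13985835 0.09      ] [-0.0342604   0.05270249]
BL [0.68712813 0.11349755 0.09      ] [0.10376376 0.14090331]
FL [0.53964932 0.24598759 0.09      ] [-0.09448736  0.14123125]
FR [0.34951187 0.04031288 0.09      ] [-0.0989425  -0.13883032]
BR [ 0.49865712 -0.09175236  0.09      ] [ 0.10026675 -0.13773017]
tape [ 0.47991062 -0.02919533  0.114     ] [ 0.04457116 -0.1036301 ]
stamp [0.63826424 0.11599483 0.13      ] [0.0656942  0.11016856]
[[-7.16428021e-04  9.01824370e-01  4.32102177e-01]
 [ 1.28900531e-03  4.32102762e-01 -9.01823454e-01]
 [-9.99998913e-01 -8.91095897e-05 -1.47202693e-03]]
z in box [ 0.92348908 -0.38362188] ang -22.558237315601396
[ 0.24427946 -0.64162881]
```

```bash
python3 - <<'E'
from h import *
print(shift([-.03,-.072],.25))
E
```

```text
[-0.04111765  0.42082318 -0.47187766]
```

{"fn": "apply_moves", "kwargs": {
  "targets": [
    [-1, -0.02, 0, 0, 0],
    [-1, -0.041, 0.012, -0.014, -0.05],
    [-1, -0.041, 0.035, -0.039, -0.1],
    [-1, -0.041, 0.06, -0.067, -0.15],
    [-1, -0.041, 0.085, -0.095, -0.2],
    [-1, -0.041, 0.11, -0.123, -0.25],
    [-1, -0.041, 0.135, -0.151, -0.3],
    [-1, -0.041, 0.16, -0.179, -0.35],
    [-1, -0.041, 0.185, -0.207, -0.394],
    [-1, -0.041, 0.21, -0.235, -0.394],
    [-1, -0.041, 0.235, -0.263, -0.394],
    [-1, -0.041, 0.26, -0.291, -0.394],
    [-1, -0.041, 0.285, -0.32, -0.394],
    [-1, -0.041, 0.31, -0.348, -0.394],
    [-1, -0.041, 0.335, -0.376, -0.394],
    [-1, -0.041, 0.36, -0.404, -0.394],
    [-1, -0.041, 0.385, -0.432, -0.394],
    [-1, -0.041, 0.405, -0.454, -0.394],
    [-1, -0.041, 0.421, -0.472, -0.394],
    [-1, -0.041, 0.421, -0.472, -0.394]
  ]
}}

```text
clock: 1.77
eef_pos: [0.4461, 0.0496, 0.25]
tcp_rot: [0.661, 0.251, 0.662, -0.249]
ft_force: [0.3, 0.4, -0.6]
finger_gap: -0.0
```

```bash
python3 - <<'E'
from h import *
o=observe();print(o['clock'],o['eef_pos'],tob(o['eef_pos']),o['finger_gap'],o['ft_force'],np.abs(o['joint_velocities']).max())
z=Rb().T@tool()[:2,2];print(z,shift([-.03,-.072],.102))
c=snap('scene','s1')
i=c['color'][100:290,230:470,::-1]
cv2.imwrite('pics/s1c.png',cv2.resize(i,None,fx=3,fy=3,interpolation=cv2.INTER_CUBIC))
E
```

```text
1.7667 [0.4460813  0.04955782 0.24996774] [-0.03316498 -0.06752505] -0.0001378066699003136 [ 0.34822078  0.37969948 -0.6320792 ] 0.10188270230885535
[0.99997398 0.00674477] [ 0.14794645 -0.00489891  0.00351351]
```

View pics/s1c.png

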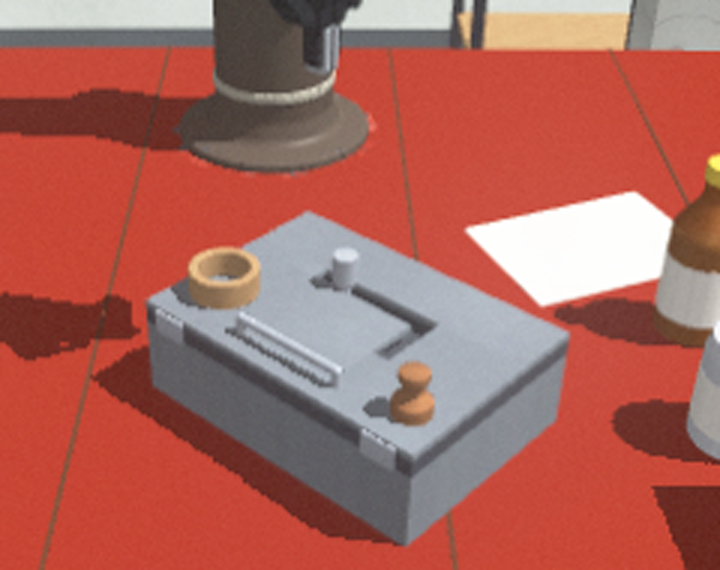

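The shut fingers, at crop pixel (320,60), hover above the slot's blind end. The knob at (345,268) hasn't moved. Going down behind it.

{"fn": "apply_moves", "kwargs": {
  "targets": [
    [-1, 0.02, -0.005, 0.003, 0],
    [-1, 0.05, -0.006, 0.003, 0],
    [-1, 0.08, -0.006, 0.003, 0],
    [-1, 0.105, -0.006, 0.003, 0],
    [-1, 0.125, -0.006, 0.003, 0],
    [-1, 0.138, -0.006, 0.003, 0],
    [-1, 0.146, -0.006, 0.003, 0],
    [-1, 0.148, -0.006, 0.003, 0],
    [-1, 0.148, -0.006, 0.003, 0]
  ]
}}

```text
clock: 2.57
eef_pos: [0.4435, 0.04, 0.1015]
tcp_rot: [0.66, 0.251, 0.662, -0.251]
ft_force: [0.5, 0.4, -0.8]
finger_gap: 0.0
```

```bash
python3 - <<'E'
from h import *
o=observe();print(o['clock'],o['eef_pos'],tob(o['eef_pos']),o['ft_force'])
for n in('scene','top'):
    c=snap(n,n+'2')
    i=c['color'][140:290,250:450,::-1] if n=='scene' else c['color'][120:290,200:400,::-1]
    cv2.imwrite(f'pics/{n}2c.png',cv2.resize(i,None,fx=3.5,fy=3.5,interpolation=cv2.INTER_CUBIC))
E
```

```text
2.5667 [0.44346635 0.03999262 0.10151994] [-0.02873255 -0.07639548] [ 0.53762718  0.37014858 -0.80438503]
```

View pics/scene2c.png

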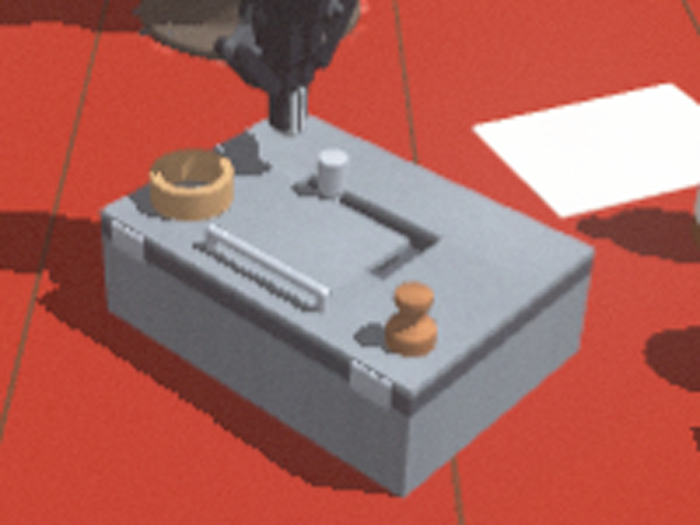

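View pics/top2c.png

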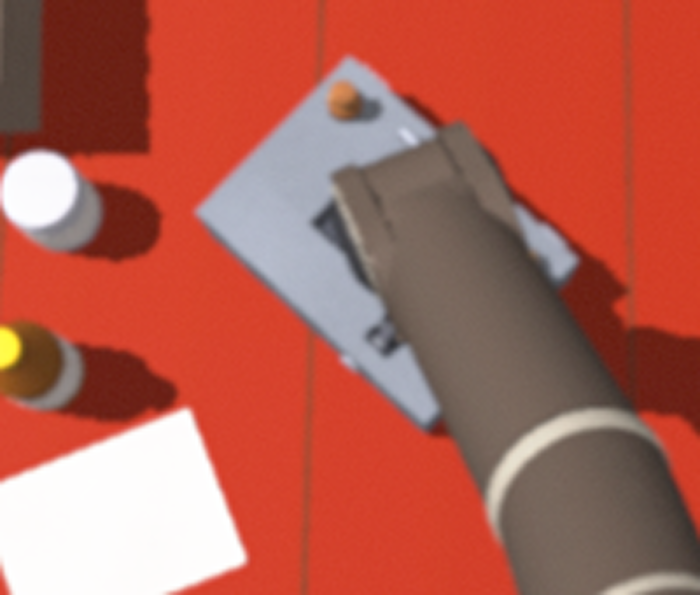

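The shut fingertip, at scene crop pixel (290,130), stands clear behind the knob at (333,170). Pushing along the long leg.

{"fn": "apply_moves", "kwargs": {
  "targets": [
    [-1, 0, 0.006, 0, 0],
    [-1, 0, 0.012, 0, 0],
    [-1, 0, 0.016, 0, 0],
    [-1, 0, 0.02, 0, 0],
    [-1, 0, 0.025, 0, 0],
    [-1, 0, 0.03, 0, 0],
    [-1, 0, 0.035, 0, 0],
    [-1, 0, 0.04, 0, 0],
    [-1, 0, 0.045, 0, 0],
    [-1, 0, 0.05, 0, 0],
    [-1, 0, 0.055, 0, 0],
    [-1, 0, 0.06, 0, 0],
    [-1, 0, 0.065, 0, 0],
    [-1, 0, 0.07, 0, 0],
    [-1, 0, 0.075, 0, 0],
    [-1, 0, 0.08, 0, 0],
    [-1, 0, 0.085, 0, 0],
    [-1, 0, 0.09, 0, 0],
    [-1, 0, 0.093, 0, 0],
    [-1, 0, 0.094, 0, 0]
  ]
}}

```text
clock: 4.33
eef_pos: [0.507, 0.1113, 0.1026]
tcp_rot: [0.661, 0.252, 0.661, -0.25]
ft_force: [-0.0, 0.3, 1.1]
finger_gap: 0.004
```

```bash
python3 - <<'E'
from h import *
o=observe();print(o['clock'],o['eef_pos'],tob(o['eef_pos']),o['ft_force'])
for n in('scene',):
    c=snap(n,n+'3')
    i=c['color'][140:290,250:450,::-1]
    cv2.imwrite(f'pics/{n}3c.png',cv2.resize(i,None,fx=4,fy=4,interpolation=cv2.INTER_CUBIC))
E
```

```text
4.3333 [0.50695086 0.11134548 0.10258425] [-0.02903319  0.01911066] [-0.02391585  0.30456704  1.10845233]
```

View pics/scene3c.png

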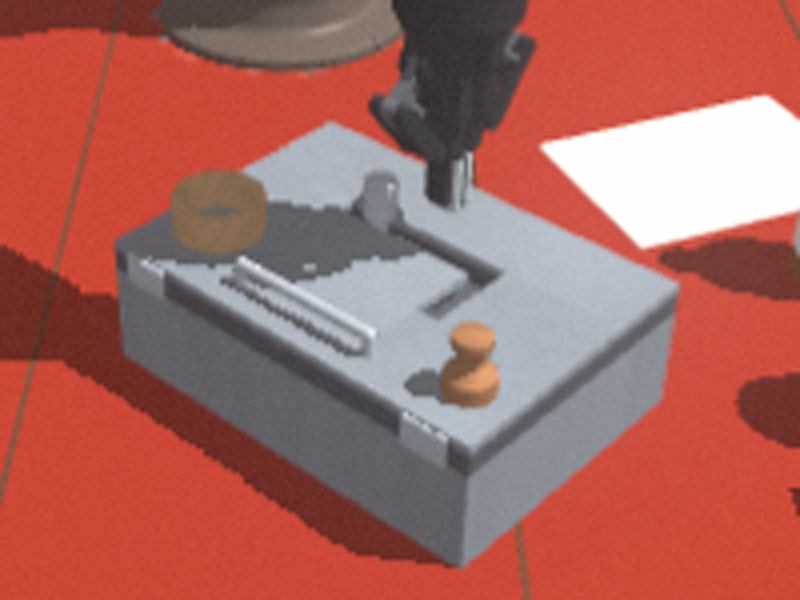

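The fingertip, at scene crop pixel (445,205), passed on the front side of the knob, which is still at (382,190). So the fingers aren't where I took them to be. I'll find that offset before moving again.

```bash
python3 - <<'E'
from h import *
c=load('scene3'); t=snap('top','top3')
print('cam lag: clock',observe()['clock'])
i=t['color'][120:290,200:400,::-1]
cv2.imwrite('pics/top3c.png',cv2.resize(i,None,fx=3.5,fy=3.5,interpolation=cv2.INTER_CUBIC))
g=lambda p:((p[0]+.5)/4+249.5,(p[1]+.5)/4+139.5)
for p in [(445,207),(455,207),(435,195),(470,195)]:
    print(p,'depth',pd(c,*g(p)),tob(pd(c,*g(p))),[np.round(tob(pz(c,*g(p),z))*1000) for z in(.1,.12,.14,.16)])
i=c['color'][150:200,320:390,::-1]
cv2.imwrite('pics/s3z.png',cv2.resize(i,None,fx=10,fy=10,interpolation=cv2.INTER_CUBIC))
E
```

```text
cam lag: clock 4.4333
(445, 207) depth [0.51426904 0.10754242 0.12883345] [-0.02104425  0.02115905] [array([-56.,  -5.]), array([-32.,  13.]), array([-7., 31.]), array([17., 50.])]
(455, 207) depth [0.51790002 0.11311756 0.13128328] [-0.02205813  0.02773463] [array([-61.,  -1.]), array([-36.,  17.]), array([-11.,  36.]), array([13., 54.])]
(435, 195) depth [0.51443113 0.10122267 0.13732759] [-0.01670782  0.01655894] [array([-63., -19.]), array([-38.,   0.]), array([-13.,  19.]), array([11., 38.])]
(470, 195) depth [0.50954866 0.12231454 0.13444   ] [-0.03441486  0.02901553] [array([-78.,  -3.]), array([-53.,  16.]), array([-27.,  34.]), array([-2., 52.])]
```

View pics/top3c.png

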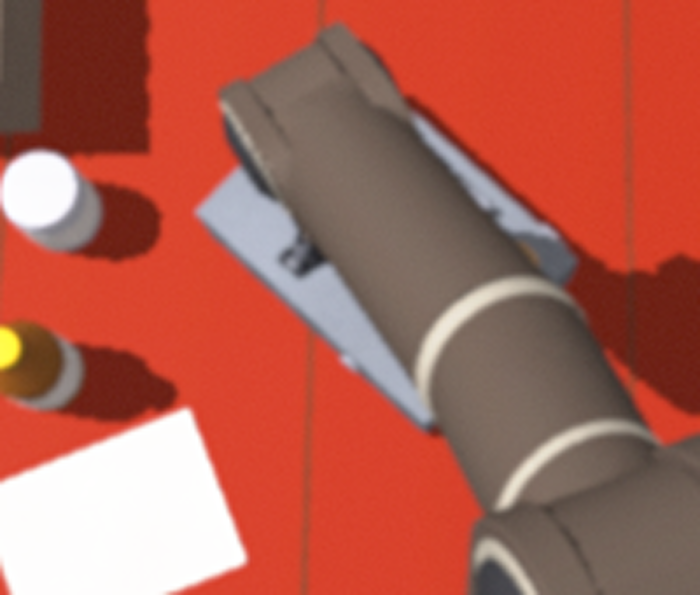

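View pics/s3z.png

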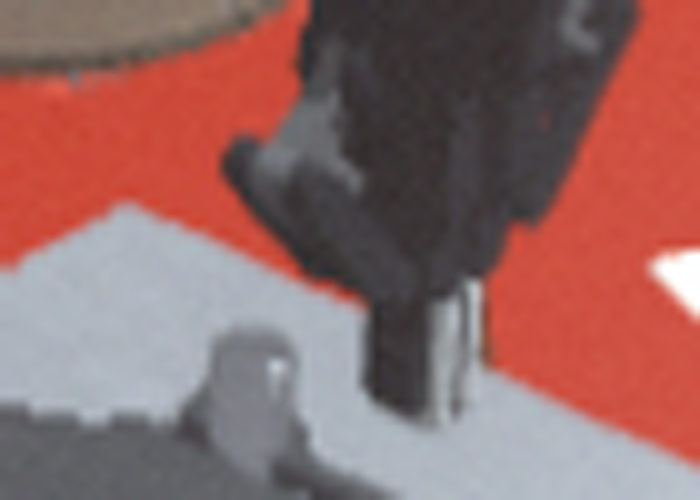

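Depth puts the fingertip's lower end near z = 0.128, against 0.1025 reported for the TCP. The fingers passed over the knob's top rather than beside it. I'll pin down the true tip position and the knob's.

```bash
python3 - <<'E'
from h import *
def cloud(c,u0,u1,v0,v1):
    P=[];C=[]
    for v in range(v0,v1):
        for u in range(u0,u1):
            if c['z_map'][v,u]>0:
                p=pd(c,u,v);P.append([*tob(p)*1000,p[2]*1000,u,v])
    return np.array(P)
for tag in('scene2','scene3'):
    c=load(tag);A=cloud(c,320,380,150,205) 
    m=(A[:,2]>103)&(A[:,2]<165)&(abs(A[:,0]+28)<30)
    A=A[m]
    print(tag)
    for lo in range(105,165,6):
        B=A[(A[:,2]>=lo)&(A[:,2]<lo+6)]
        # split knob / finger by y
        for nm,D in(('near knob',B[abs(B[:,1]+34)<14]),('other',B[abs(B[:,1]+34)>=14])):
            if len(D):print(lo,nm,len(D),D[:,:2].min(0).round(),D[:,:2].max(0).round(),D[:,3:].min(0),D[:,3:].max(0))
E
```

```text
scene2
105 near knob 17 [-37. -40.] [-18. -26.] [341. 188.] [349. 191.]
111 near knob 18 [-35. -39.] [-18. -25.] [341. 186.] [349. 189.]
117 near knob 38 [-38. -43.] [-19. -25.] [341. 182.] [349. 187.]
123 near knob 3 [-25. -42.] [-22. -29.] [342. 183.] [346. 185.]
123 other 8 [-34. -87.] [-21. -69.] [328. 176.] [336. 178.]
129 other 16 [-40. -84.] [-16. -68.] [327. 173.] [337. 177.]
135 other 21 [-43. -84.] [-14. -67.] [327. 171.] [337. 175.]
141 other 22 [-41. -83.] [-13. -67.] [327. 169.] [337. 174.]
147 other 23 [-41. -83.] [-13. -66.] [327. 168.] [337. 172.]
153 other 21 [-37. -83.] [-14. -66.] [327. 166.] [337. 169.]
159 other 18 [-40. -76.] [-14. -66.] [329. 164.] [337. 167.]
scene3
105 near knob 18 [-38. -40.] [-17. -25.] [341. 189.] [349. 192.]
111 near knob 20 [-34. -40.] [-18. -25.] [341. 187.] [349. 190.]
117 near knob 39 [-39. -44.] [-16. -24.] [341. 182.] [349. 187.]
123 near knob 1 [-27. -33.] [-27. -33.] [345. 184.] [345. 184.]
123 other 4 [-25.  10.] [-21.  24.] [358. 190.] [362. 192.]
129 other 15 [-33.  13.] [-16.  29.] [357. 189.] [366. 192.]
135 other 25 [-36.  10.] [-14.  29.] [356. 186.] [367. 190.]
141 other 22 [-34.  10.] [-14.  29.] [356. 184.] [367. 188.]
147 other 25 [-37.  13.] [-13.  28.] [357. 182.] [367. 186.]
153 other 25 [-43.  11.] [-15.  29.] [357. 178.] [368. 184.]
159 other 19 [-37.  21.] [-14.  29.] [360. 177.] [367. 182.]
```

The tip sits about 24 mm above the reported TCP height, and x/y agree. The knob hasn't moved; it is at about (-28,-34) mm in the box frame. I'll rise, go back and come down lower, checking on the way.

{"fn": "apply_moves", "kwargs": {
  "targets": [
    [-1, -0.015, 0, 0, 0],
    [-1, -0.025, -0.01, 0, 0],
    [-1, -0.025, -0.035, 0, 0],
    [-1, -0.025, -0.06, 0, 0],
    [-1, -0.025, -0.08, 0, 0],
    [-1, -0.025, -0.09, 0, 0],
    [-1, -0.025, -0.094, 0, 0],
    [-1, -0.025, -0.094, 0, 0],
    [-1, -0.01, -0.094, 0, 0],
    [-1, 0.0, -0.094, 0, 0],
    [-1, 0.007, -0.094, 0, 0],
    [-1, 0.012, -0.094, 0, 0],
    [-1, 0.015, -0.094, 0, 0],
    [-1, 0.017, -0.094, 0, 0],
    [-1, 0.017, -0.094, 0, 0]
  ]
}}

```text
clock: 5.68
eef_pos: [0.4442, 0.0408, 0.0851]
tcp_rot: [0.661, 0.251, 0.662, -0.25]
ft_force: [1.1, -0.0, 0.3]
finger_gap: 0.0
```

```bash
cat > fin.py <<'E'
from h import *
import sys
def run(tag,u0=320,u1=385,v0=150,v1=215):
    o=observe();print(o['clock'],o['eef_pos'],tob(o['eef_pos'])*1000,o['ft_force'].round(1))
    c=snap('scene',tag)
    i=c['color'][140:240,290:410,::-1]
    cv2.imwrite(f'pics/{tag}c.png',cv2.resize(i,None,fx=6,fy=6,interpolation=cv2.INTER_CUBIC))
    A=np.array([[*tob(p)*1000,p[2]*1000] for v in range(v0,v1) for u in range(u0,u1) for p in [pd(c,u,v)]])
    e=tob(o['eef_pos'])*1000
    F=A[(abs(A[:,0]-e[0])<18)&(abs(A[:,1]-e[1])<13)&(A[:,2]>94)&(A[:,2]<170)]
    print('finger lowest z',np.sort(F[:,2])[:8].round(),'y range',F[:,1].min().round(),F[:,1].max().round())
run(sys.argv[1])
E
python3 fin.py s4
```

```text
5.6833 [0.44416346 0.04082233 0.08505764] [-28.76666262 -75.31232724] [ 1.1 -0.   0.3]
finger lowest z [110. 110. 110. 110. 110. 111. 111. 111.] y range -88.0 -64.0
```

View pics/s4c.png

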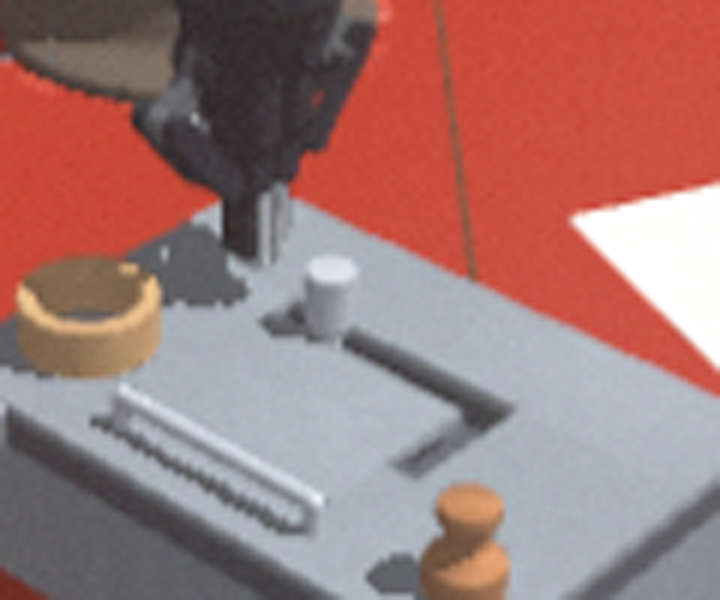

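The tip reads about 109 mm and nothing is touching, though the reported TCP is below lid height, so the 24 mm bias holds. I'll go 7 mm lower, then push.

{"fn": "apply_moves", "kwargs": {
  "targets": [
    [-1, 0.003, 0, -0.001, 0],
    [-1, 0.006, 0, -0.001, 0],
    [-1, 0.007, 0.001, -0.001, 0],
    [-1, 0.007, 0.006, -0.001, 0],
    [-1, 0.007, 0.012, -0.001, 0],
    [-1, 0.007, 0.016, -0.001, 0],
    [-1, 0.007, 0.02, -0.001, 0],
    [-1, 0.007, 0.024, -0.001, 0],
    [-1, 0.007, 0.028, -0.001, 0],
    [-1, 0.007, 0.032, -0.001, 0],
    [-1, 0.007, 0.036, -0.001, 0],
    [-1, 0.007, 0.039, -0.001, 0],
    [-1, 0.007, 0.04, -0.001, 0]
  ]
}}

```text
clock: 6.82
eef_pos: [0.4704, 0.0719, 0.0784]
tcp_rot: [0.661, 0.251, 0.662, -0.25]
ft_force: [0.2, 0.3, -0.5]
finger_gap: -0.001
```

```bash
python3 fin.py s5
```

```text
6.8167 [0.47043788 0.07191115 0.07842256] [-29.93031983 -34.62442941] [ 0.2  0.3 -0.5]
finger lowest z [102. 103. 104. 105. 105. 106. 107. 109.] y range -48.0 -22.0
```

View pics/s5c.png

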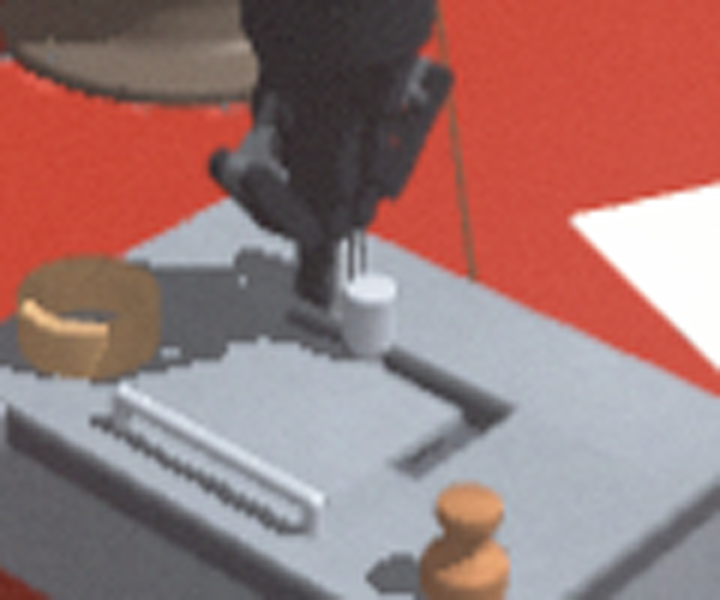

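The knob, now at crop (370,310), moves ahead of the finger in the slot. Pushing on towards the corner.

{"fn": "apply_moves", "kwargs": {
  "targets": [
    [-1, 0, 0.004, 0, 0],
    [-1, 0, 0.008, 0, 0],
    [-1, 0, 0.012, 0, 0],
    [-1, 0, 0.016, 0, 0],
    [-1, 0, 0.02, 0, 0],
    [-1, 0, 0.024, 0, 0],
    [-1, 0, 0.028, 0, 0],
    [-1, 0, 0.032, 0, 0],
    [-1, 0, 0.036, 0, 0],
    [-1, 0, 0.04, 0, 0],
    [-1, 0, 0.044, 0, 0],
    [-1, 0, 0.048, 0, 0],
    [-1, 0, 0.052, 0, 0],
    [-1, 0, 0.055, 0, 0],
    [-1, 0, 0.058, 0, 0],
    [-1, 0, 0.06, 0, 0],
    [-1, 0, 0.061, 0, 0],
    [-1, 0, 0.061, 0, 0]
  ]
}}

```text
clock: 8.37
eef_pos: [0.511, 0.1178, 0.0785]
tcp_rot: [0.661, 0.252, 0.662, -0.25]
ft_force: [0.6, 0.7, -0.6]
finger_gap: 0.001
```

```bash
python3 fin.py s6
```

```text
8.3667 [0.51098897 0.11776485 0.07854202] [-30.30689725  26.58677228] [ 0.6  0.7 -0.6]
finger lowest z [102. 103. 104. 104. 105. 105. 105. 106.] y range 15.0 40.0
```

View pics/s6c.png

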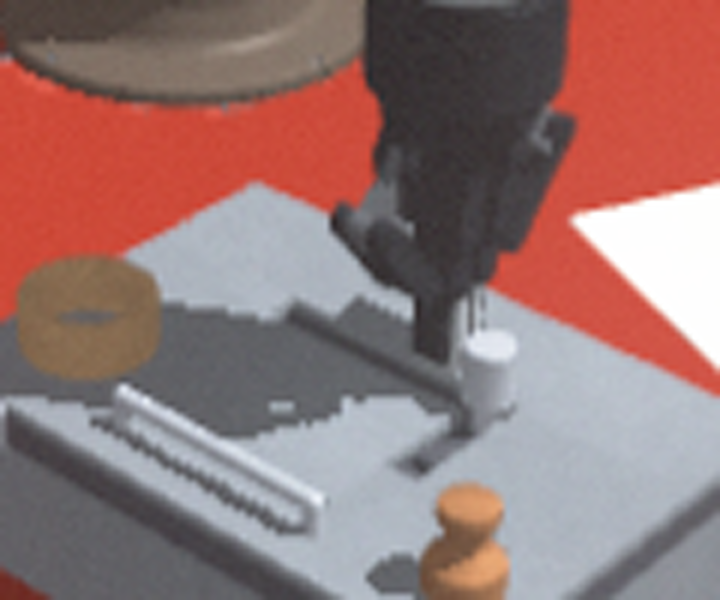

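The knob, at crop (490,370), is nearly at the corner, at about y = 48 mm. Creeping the last millimetres until it meets the stop.

{"fn": "apply_moves", "kwargs": {
  "targets": [
    [-1, 0, 0.001, 0, 0],
    [-1, 0, 0.002, 0, 0],
    [-1, 0, 0.003, 0, 0],
    [-1, 0, 0.003, 0, 0]
  ]
}}

```text
clock: 8.75
eef_pos: [0.513, 0.12, 0.0785]
tcp_rot: [0.661, 0.252, 0.662, -0.25]
ft_force: [-0.6, -0.9, 1.1]
finger_gap: -0.0
```

```bash
python3 fin.py s7
```

```text
8.75 [0.51298365 0.11996794 0.07854459] [-30.29046082  29.55865781] [-0.6 -0.9  1.1]
finger lowest z [102. 103. 103. 103. 103. 105. 105. 106.] y range 18.0 43.0
```

View pics/s7c.png

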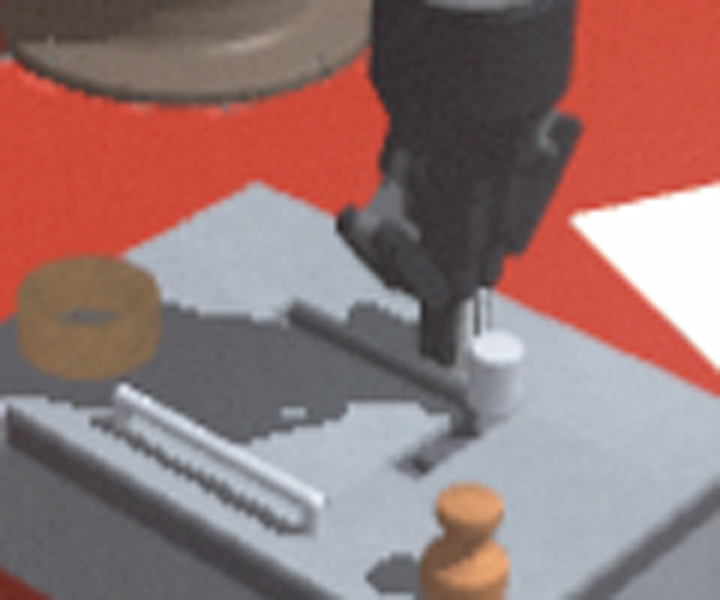

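{"fn": "apply_moves", "kwargs": {
  "targets": [
    [-1, 0, 0.001, 0, 0],
    [-1, 0, 0.002, 0, 0],
    [-1, 0, 0.002, 0, 0]
  ]
}}

```text
clock: 9.05
eef_pos: [0.5145, 0.1216, 0.0786]
tcp_rot: [0.661, 0.252, 0.661, -0.25]
ft_force: [-0.4, -0.6, 1.7]
finger_gap: 0.0
```

```bash
python3 - <<'E'
from h import *
o=observe();print(tob(o['eef_pos'])*1000,o['ft_force'])
c=snap('scene','s8');i=c['color'][170:230,340:400,::-1]
cv2.imwrite('pics/s8c.png',cv2.resize(i,None,fx=10,fy=10,interpolation=cv2.INTER_CUBIC))
E
```

```text
[-30.29696212  31.78373094] [-0.36256832 -0.61953818  1.65700569]
```

View pics/s8c.png

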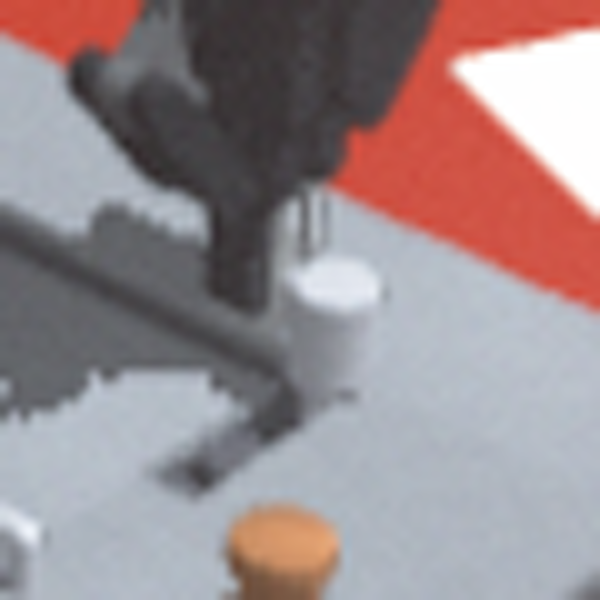

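```bash
python3 - <<'E'
from h import *
c=load('s8')
print(tob(pz(c,338.5/10+339.5,283.5/10+169.5,.12))*1000)
s=load('scene0');print('initial via scene',tob(pz(s,377.5/5+269.5,97.5/5+164.5,.12))*1000)
s=load('s7');print('s7',tob(pz(s,495.5/6+289.5,349.5/6+139.5,.12))*1000)
E
```

```text
[-30.13983005  51.97187842]
initial via scene [-31.16258904 -36.73823517]
s7 [-28.44319278  49.53476439]
```

The knob reads (-30,52) mm, so it's in the corner against the slot's end. Next: back off, go round to the front side of the knob, and push along +x.

{"fn": "apply_moves", "kwargs": {
  "targets": [
    [-1, 0, -0.006, 0, 0],
    [-1, 0, -0.015, 0, 0],
    [-1, 0, -0.018, -0.004, 0],
    [-1, 0, -0.018, -0.014, 0],
    [-1, 0, -0.018, -0.026, 0],
    [-1, 0, -0.018, -0.036, 0],
    [-1, 0, -0.018, -0.043, 0],
    [-1, 0, -0.018, -0.045, 0],
    [-1, 0, -0.012, -0.045, 0],
    [-1, 0, -0.002, -0.045, 0],
    [-1, 0, 0.008, -0.045, 0],
    [-1, 0, 0.015, -0.045, 0],
    [-1, 0, 0.018, -0.045, 0],
    [-1, 0, 0.018, -0.045, 0]
  ]
}}

```text
clock: 10.27
eef_pos: [0.4933, 0.1659, 0.0785]
tcp_rot: [0.661, 0.252, 0.662, -0.249]
ft_force: [1.1, -0.4, -0.3]
finger_gap: 0.001
```

```bash
python3 fin.py s9
```

```text
10.2667 [0.49333177 0.16590443 0.07851998] [-75.57362845  50.67243586] [ 1.1 -0.4 -0.3]
finger lowest z [102. 104. 104. 104. 105. 106. 107. 108.] y range 39.0 57.0
```

View pics/s9c.png

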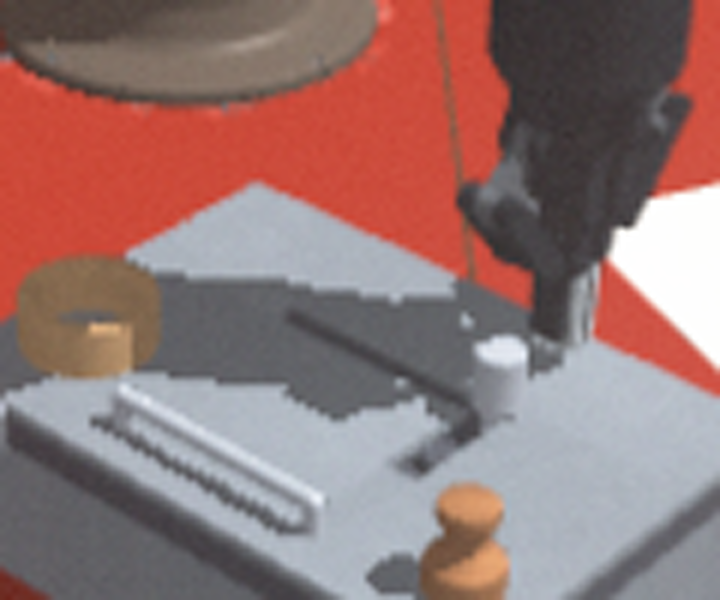

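The knob, at crop (500,375), stayed in the corner, and the finger at (565,320) is on its front side. Pushing along +x.

{"fn": "apply_moves", "kwargs": {
  "targets": [
    [-1, 0, 0, 0.006, 0],
    [-1, 0, 0, 0.012, 0],
    [-1, 0, 0, 0.016, 0],
    [-1, 0, 0, 0.02, 0],
    [-1, 0, 0, 0.024, 0],
    [-1, 0, 0, 0.028, 0],
    [-1, 0, 0, 0.032, 0],
    [-1, 0, 0, 0.036, 0],
    [-1, 0, 0, 0.04, 0],
    [-1, 0, 0, 0.044, 0],
    [-1, 0, 0, 0.048, 0],
    [-1, 0, 0, 0.052, 0],
    [-1, 0, 0, 0.056, 0],
    [-1, 0, 0, 0.06, 0],
    [-1, 0, 0, 0.063, 0],
    [-1, 0, 0, 0.065, 0],
    [-1, 0, 0, 0.065, 0]
  ]
}}

```text
clock: 11.73
eef_pos: [0.5419, 0.1217, 0.0782]
tcp_rot: [0.661, 0.252, 0.662, -0.25]
ft_force: [0.2, 0.8, 0.3]
finger_gap: 0.003
```

```bash
python3 fin.py s10
```

```text
11.7333 [0.54185347 0.12173048 0.07820319] [-9.95809311 50.12970179] [0.2 0.8 0.3]
finger lowest z [103. 103. 103. 106. 106. 106. 106. 107.] y range 39.0 63.0
```

View pics/s10c.png

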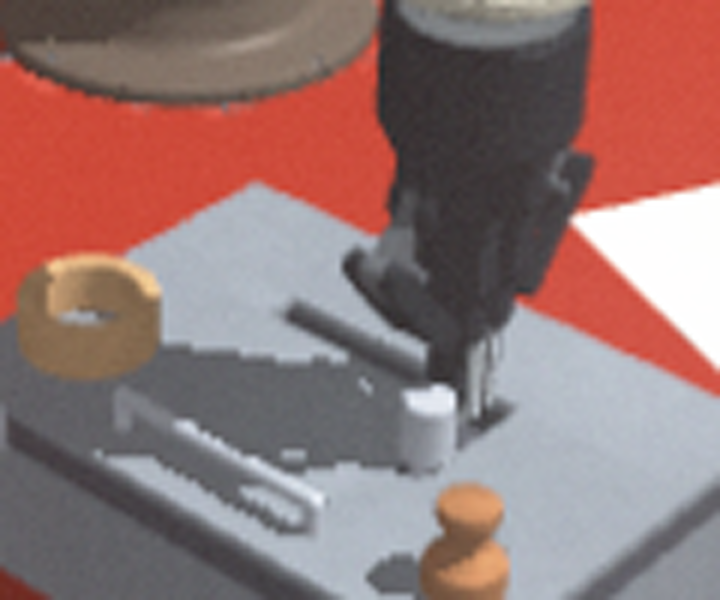

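The knob, at crop (428,425), is now in the short leg, a few millimetres short of its end. Creeping to the stop.

{"fn": "apply_moves", "kwargs": {
  "targets": [
    [-1, 0, 0, 0.002, 0],
    [-1, 0, 0, 0.003, 0],
    [-1, 0, 0, 0.004, 0],
    [-1, 0, 0, 0.005, 0],
    [-1, 0, 0, 0.005, 0]
  ]
}}

```text
clock: 12.2
eef_pos: [0.5455, 0.1186, 0.0782]
tcp_rot: [0.661, 0.252, 0.662, -0.25]
ft_force: [-0.7, 0.1, -0.1]
finger_gap: -0.001
```

{"fn": "apply_moves", "kwargs": {
  "targets": [
    [-1, 0, 0, 0.001, 0],
    [-1, 0, 0, 0.002, 0],
    [-1, 0, 0, 0.002, 0]
  ]
}}

```text
clock: 12.45
eef_pos: [0.5471, 0.117, 0.0782]
tcp_rot: [0.661, 0.252, 0.662, -0.25]
ft_force: [-0.4, -0.4, -0.1]
finger_gap: 0.003
```

```bash
python3 fin.py s11
```

```text
12.45 [0.54713865 0.11701741 0.07818162] [-2.87671314 50.1439924 ] [-0.4 -0.4 -0.1]
finger lowest z [103. 105. 105. 106. 106. 107. 108. 109.] y range 37.0 63.0
```

View pics/s11c.png

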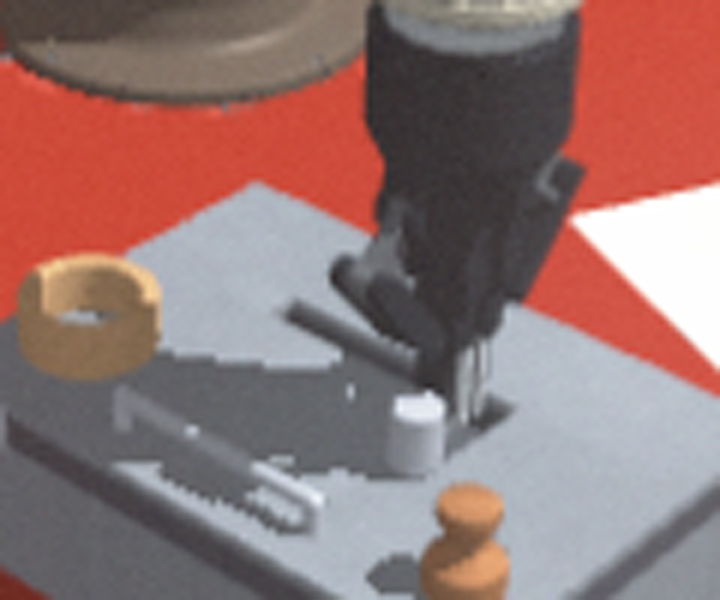

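No stop force yet, so I'll keep creeping.

{"fn": "apply_moves", "kwargs": {
  "targets": [
    [-1, 0, 0, 0.001, 0],
    [-1, 0, 0, 0.002, 0],
    [-1, 0, 0, 0.002, 0]
  ]
}}

```text
clock: 12.75
eef_pos: [0.5477, 0.1166, 0.0782]
tcp_rot: [0.66, 0.251, 0.662, -0.249]
ft_force: [-3.6, 2.3, 2.4]
finger_gap: 0.005
```

```bash
python3 fin.py s12; python3 - <<'E'
from h import *
c=load('s12');i=c['color'][180:240,330:390,::-1]
cv2.imwrite('pics/s12z.png',cv2.resize(i,None,fx=10,fy=10,interpolation=cv2.INTER_CUBIC))
E
```

```text
12.75 [0.54774225 0.1166198  0.07819719] [-2.16180032 50.25041189] [-3.6  2.3  2.4]
finger lowest z [102. 104. 106. 106. 107. 107. 108. 108.] y range 39.0 63.0
```

View pics/s12z.png

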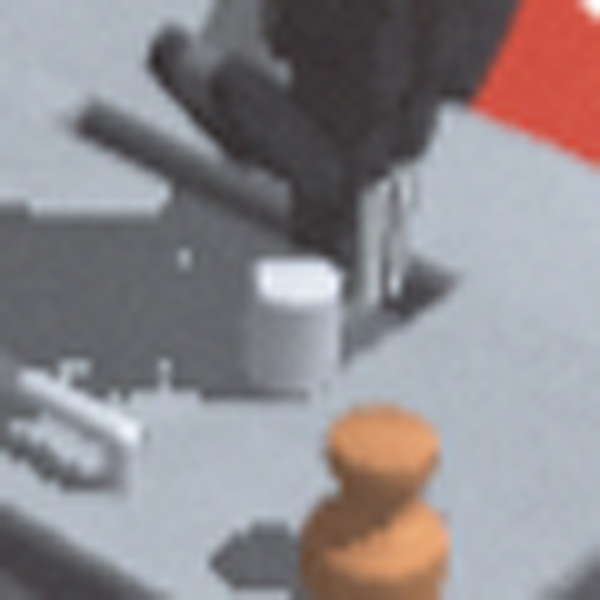

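The force rose to 4.3 N along -x of the box and the advance stalled, so the pin is at the slot's end. One more gentle press to confirm, then back straight off and rise.

{"fn": "apply_moves", "kwargs": {
  "targets": [
    [-1, 0, 0, 0.001, 0],
    [-1, 0, 0, 0.002, 0],
    [-1, 0, 0, 0.002, 0]
  ]
}}

```text
clock: 13.05
eef_pos: [0.548, 0.1166, 0.0782]
tcp_rot: [0.66, 0.251, 0.663, -0.249]
ft_force: [-6.1, 4.1, 3.6]
finger_gap: 0.001
```

{"fn": "apply_moves", "kwargs": {
  "targets": [
    [-1, 0, 0, -0.004, 0],
    [-1, 0, 0, -0.012, 0],
    [-1, 0, 0, -0.02, 0],
    [-1, 0, 0, -0.022, 0],
    [-1, -0.01, 0, -0.022, 0],
    [-1, -0.03, 0, -0.024, 0],
    [-1, -0.06, 0, -0.04, 0],
    [-1, -0.09, -0.02, -0.06, 0],
    [-1, -0.11, -0.05, -0.065, 0],
    [-1, -0.12, -0.08, -0.065, 0],
    [-1, -0.12, -0.11, -0.065, 0],
    [-1, -0.12, -0.14, -0.065, 0],
    [-1, -0.12, -0.17, -0.065, 0],
    [-1, -0.12, -0.2, -0.065, 0],
    [-1, -0.12, -0.22, -0.065, 0],
    [-1, -0.12, -0.23, -0.065, 0],
    [-1, -0.12, -0.23, -0.065, 0]
  ]
}}

```text
clock: 14.47
eef_pos: [0.3465, -0.0153, 0.199]
tcp_rot: [0.66, 0.252, 0.662, -0.25]
ft_force: [0.2, 0.1, -0.0]
finger_gap: 0.005
```

```bash
python3 - <<'E'
from h import *
o=observe();print(o['clock'],o['eef_pos'],o['ft_force'])
for n,(a,b,x,y) in dict(scene=(150,270,270,430),top=(120,270,200,400)).items():
    c=snap(n,n+'9');i=c['color'][a:b,x:y,::-1]
    k=5 if n=='scene' else 4
    cv2.imwrite(f'pics/{n}9c.png',cv2.resize(i,None,fx=k,fy=k,interpolation=cv2.INTER_CUBIC))
E
```

```text
14.4667 [ 0.34646774 -0.01534052  0.1990099 ] [ 0.15087939  0.12648114 -0.04699011]
```

View pics/scene9c.png

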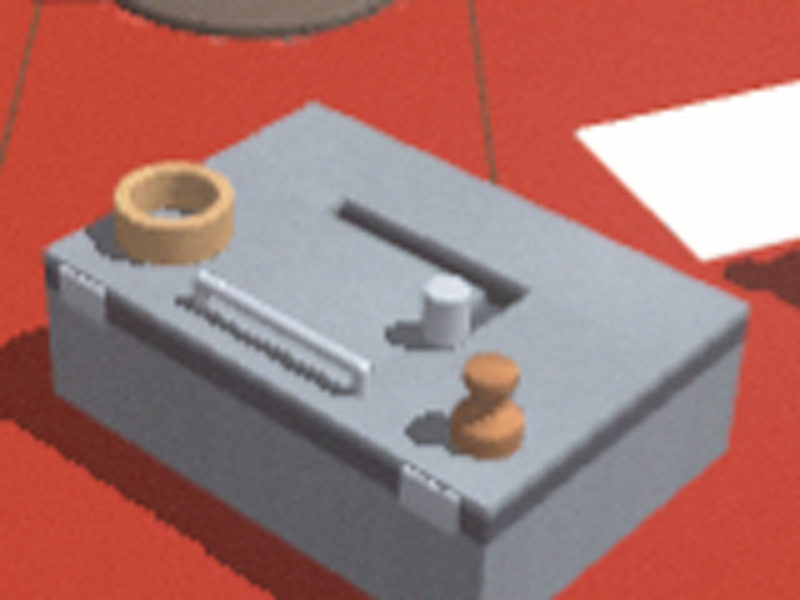

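View pics/top9c.png

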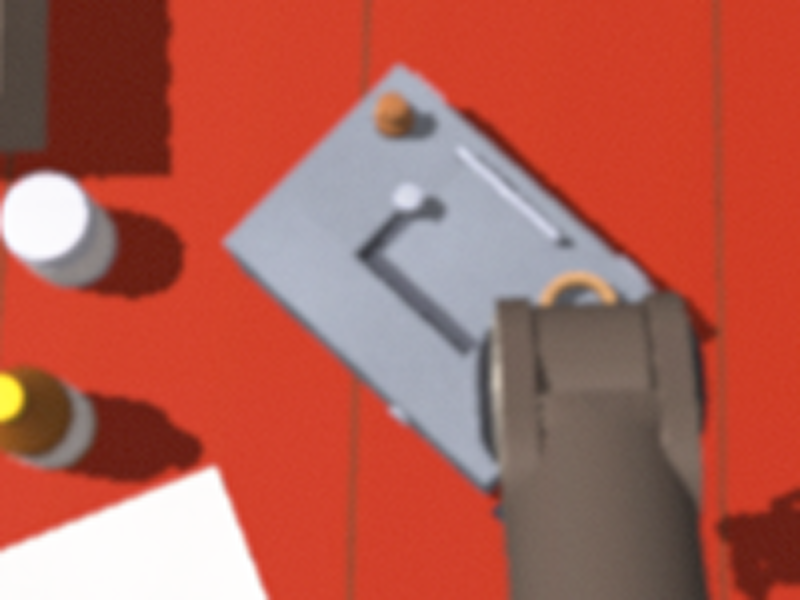

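```bash
python3 - <<'E'
from h import *
c=load('scene9');t=load('top9')
print(tob(pz(c,446.5/5+269.5,291.5/5+149.5,.12))*1000, tob(pz(t,408.5/4+199.5,196.5/4+119.5,.12))*1000)
a=load('scene0')['color'].astype(int);d=np.abs(a-c['color']).sum(2)>90
ys,xs=np.where(d[150:,:]);print(len(ys),xs.min(),xs.max(),ys.min()+150,ys.max()+150)
print(sign_off(), observe()['clock'])
E
```

```text
[24.59210724 52.38639211] [21.14829314 53.78404148]
2063 19 363 150 234
the job is handed in; nothing more can be done
the job is handed in; nothing more can be done
```

The cash box is locked: with the shut fingertips I pushed the knob along the long leg to the corner, then down the short leg until it stopped at the end. I handed the job in at about 14.5 s.

**End of the slot:** at the short leg's end the advance stalled and the force rose to about 8 N. I then backed off and lifted the fingers clear; the force read near zero.

**Final position:** the two cameras put the knob at (21,54) and (25,52) mm in the box frame, against (20,50) mm for fully home. They differ from each other by a few millimetres and read slightly past the end, which I take as measuring error. The force at the stop is the firmer evidence.

**Corner:** the knob read y = 52 mm, where the slot ends, but I felt no clear stop force there. It then turned into the short leg freely.

**First push missed:** the shut fingertip stood about 24 mm higher than the reported TCP, so the fingers passed over the knob without moving it. I measured this from the depth picture, lowered by that amount and pushed again.

**Other things:** the tape and stamp look unmoved in the final scene picture. I did not check the things on the table one by one. A before-and-after comparison of the scene pictures did show changed pixels, which I put down to the arm, its shadow and the knob but did not trace individually.

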